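# Set the length stop of a tube cutting jig to the flagged hole

## Robot

A 7-joint arm with a two-finger parallel gripper is mounted at the origin on the work surface; the furniture and walls round the work are solid. World frame = base frame: x ahead of the robot, y to its left, z up, the work surface at z = 0. Lengths are in m, angles in rad, forces in N, time in s.
With the tool pointing down it reaches from about 0.425 to 0.875 m from the base axis. Payload 4.7 kg.
Tool frame: the origin (TCP) lies at the very end of the fingers, on their centre line; the grasp point (between the pads) lies 19 mm behind it; z points along the fingers, y is the direction in which the jaws open and shut (so a half turn about z gives the same grasp; the last joint's range is limited). The gripper opens to 85 mm and grips with 20 to 120 N. Pads are 22 mm wide; open, the fingers measure 114 mm over their backs; the gripper's body (76 mm by 85 mm) begins 54 mm behind the grasp point. The pads swing forward as they close: fully open they stand 13 mm farther back than shut.
Start: joints at [1.353, 0.321, -0.07, 1.45, 0.023, 1.371, -0.057], TCP at [0.149, -0.633, 0.231] pointing down, gripper open.
Joint ranges: [-2.86, 2.86], [-0.3, 2.09], [-1.38, 1.24], [0.06, 2.45], [-1.56, 4.7], [0.09, 2.05], [-2.69, 2.69]. Speed limits (rad/s): [2.57, 2.57, 3.14, 3.14, 3.14, 3.14, 3.14].

## Interface

Orientations are given as a rotation vector (axis times angle).
In Python, from cell import arm, viewer, job gives the robot as it stands.
- The arm moves only by the shell command python3 -m pendant 'ROWS' [OPENING]. ROWS is JSON, a list of rows, each an object of numbers: "x", "y", "z": the shift along the tool's x, y, z in m; "roll": the turn about the tool's z in rad. In form: [{"x": .., "y": .., "z": .., "roll": ..}, ...]. A call has 1 to 12 rows; each row shifts and turns the pose as measured when the row begins, along the tool's axes as they then stand; what a row does not reach is not made up. A row lasts 1/8 s, in which the tool goes at most 62.5 mm and 10.7 degrees, less where a joint would pass 70% of its speed; a pose out of reach is approached as far as the arm can. A call with a gripper value outside its range is refused whole. OPENING is the finger opening in m, from 0 to 0.0854, set as the call begins (- or left out, the last holds). The fingers move at their own pace and stop on an object; the grip force is fixed at half the most. Time passes only in rows, so rows that do not move let the fingers close. It gives the time, the measured TCP pose, the force and the opening at its end, in the units of the state.
- arm.state(): the state, without advancing time (a new reading comes with each control period).
- viewer.read_camera(name): name is "side" or "top"; returns the picture (384x512x3 uint8, blue, green, red); there is no depth.
- viewer.get_calibration(name): a dict with "mtx" (3x3 intrinsics, pixels), "extrinsics" (4x4, takes a point from world to camera coordinates). Camera axes: x right, y up, looking along -z (the intrinsics and any distortion apply to the point x, -y, -z); pixel columns grow to the right and rows downward; lengths in m; the calibration is good to about 2 mm. A picture is of the moment at which its call begins. get_calibration takes no time and is no camera call.
- job.sign_off(): hands the job in, once; it reports no verdict.
The state is a dict: "t": time; "joint_pos": joint angles; "joint_vel": joint speeds; "joint_efforts": joint torques, N m; "ee_pos": TCP position; "ee_rot": TCP orientation; "wrist_force": force on the tool from outside, world axes, zero at the start; "moment": the same for the moment, N m; "grip_width": finger opening in m.
Only numpy, scipy, OpenCV 4.12 (cv2) and the standard library are available. Lean on these libraries where they do the work, as an engineer would, in place of code of your own. Each camera call takes 0.05 s, during which the arm holds its last target.

## Task

Set the length stop of the tube cutting jig one hole over: first take the brown dropper bottle that stands on the rail in the way and stand it upright on the bench, off the jig. Then pull the black knob of the lock plunger up until its pin is clear of the rail, slide the blue sleeve to the next hole on the side of the green flag (not the red one), and let the pin go fully home in that hole; finish while still holding the knob in the gripper, with the pin kept fully down; do not let go. Leave the brass tube where it is.

Things in the scene. Friction and masses are not known exactly. Their poses are not given: they have to be found in the camera images.
- jig: Tube cutting jig, fixed to the bench: grey base plate 130 x 270 x 10 mm carrying a square steel rail, 34 mm wide, 250 mm long, its top 40 mm above the bench, with five holes (10 to 11 mm square) in its top, 40 mm apart. Origin: on the bench, straight under the middle hole. Its y axis runs along the rail (roughly across the robot's view, turned up to 0.4 rad), x across it, z up. A wooden sawing block 44 mm high stands on the near (-x) side at the +y end.
- stop_sleeve (a joint): Position (m) of the blue sleeve (46 mm across the rail, 40 mm along it, top 52 mm above the bench) along the rail, positive toward the jig's +y. It starts within 1 mm of 0, the pin in the middle hole; the holes lie at -0.080, -0.040, 0, 0.040, 0.080. Sliding it takes about 2 N once the pin is out; with the pin in a hole it has 1.5 mm of play either way. It carries a brass stop on an arm to the near side.
- lock_plunger (a joint): Lift (m) of the lock plunger in the sleeve: 0 = pin fully home in a hole (10 mm deep), above 0.010 = pin clear of the rail, 0.016 = upper stop. A spring drives it down, 3.6 N at 0 and 8.4 N at the upper stop. Between holes the pin rides on the rail at about 0.010 and drops in when it reaches a hole; 8 mm pin with a rounded tip.
- knob_center (a point): Centre of the plunger's round black knob: 26 mm across, 24 mm tall, upright axis, the centre 87 mm above the bench when the pin is home. It moves with sleeve and plunger. Under the knob is only a collar of 22 mm across, so finger tips can reach 19 mm or more below this centre (the sleeve's top lies 35 mm below it).
- green_flag_top (a point): Middle of the top edge of the green flag, an upright tab 14 mm wide and 50 mm high fixed on a ledge along the far side of the jig, 63 mm above the bench. It stands level with the hole wanted, 44 mm from the rail's middle line toward the jig's +x; its axes are parallel to the jig's.
- red_flag_top (a point): The same on the red flag, which stands level with the hole on the other side of the starting hole: not wanted.
- dropper_bottle_mid (a point): Centre, half-way up, of a loose brown dropper bottle with a black rubber bulb, standing upright: 33 mm across up to 70 mm above its foot, 102 mm tall in all, 70 g; its foot lies 51 mm below this point. It starts on top of the rail over the wanted hole, right beside the sleeve. Free bench: on the near side, 105 to 150 mm from the rail toward the jig's -x and 50 to 90 mm toward its +y (the base plate ends at 75).
- brass_tube_mid (a point): Middle of a loose brass tube, 180 mm long and 12 mm across, lying on the bench on the near (-x) side of the jig: leave it. (Round the work: a grey drawer cabinet 190 mm high stands straight ahead of the robot, off the +y end of the rail; a red power unit stands beyond the jig; a leaning screen, a wall and a hook rail on it are at the left and far left.)
Things that resemble listed ones, but are neither listed nor needed, are in the scene too. Leave any purple look-alike of the part that bears dropper_bottle_mid alone.

How it is judged:
By the outcome, as a careful person would: the job done as asked, in the order asked, and still so for the second after the job is handed in, while the arm keeps its last pose, push and grip.
It also fails if it takes over 51 s, if anything falls off the work surface, if the arm or the gripper's body presses on something with over 40 N, if the wrist force passes 120 N, or if a joint passes its speed limit or range.

## Working session

There is one attempt and no reset: what is moved stays moved. The work goes in short steps, Python scripts to look and compute and a shell command to move; the robot and the scene stay as the last step left them, time stands still between calls to the robot, and variables do not carry over. Pictures are saved under pics/ and viewed, and the job is handed in when it is done.

```bash
ls; mkdir -p pics; python3 - <<'E'
from cell import arm, viewer, job
import cv2, numpy as np
print(arm.state())
for n in("side","top"):
    im=viewer.read_camera(n); cv2.imwrite(f"pics/{n}0.png",im)
    c=viewer.get_calibration(n); print(n,{k:np.round(np.array(v),4).tolist() if not isinstance(v,str) else v for k,v in c.items()})
E
```

```text
pics
{'t': 0.0, 'joint_pos': array([ 1.35310424,  0.3218373 , -0.07011962,  1.45169401,  0.02259056,
        1.37080234, -0.05691811]), 'joint_vel': array([ 5.22248100e-04, -4.88898821e-04,  8.58280518e-04,  9.29459390e-05,
        1.33680220e-04,  7.20025912e-04,  2.14470392e-03]), 'joint_efforts': array([ 8.42935628e-05, -4.93591404e+01, -3.82327940e-01, -3.14332616e+01,
        1.29848943e-02,  1.16043389e-02, -1.96159897e-05]), 'ee_pos': array([ 0.14916909, -0.63208714,  0.23020494]), 'ee_rot': array([-3.11859288e+00, -3.63129263e-01,  4.78139649e-04]), 'wrist_force': array([-0.21911319,  0.00365649,  0.42628947]), 'moment': array([-0.00037725,  0.01937592,  0.00729699]), 'grip_width': 0.08550152613231263}
side {'mtx': [[477.212, 0.0, 256.1826], [0.0, 477.212, 196.9685], [0.0, 0.0, 1.0]], 'extrinsics': [[0.9228, -0.385, 0.017, -0.525], [0.2026, 0.5222, 0.8284, 0.0483], [-0.3278, -0.7609, 0.5599, -1.0358], [0.0, 0.0, 0.0, 1.0]]}
top {'mtx': [[399.4953, 0.0, 253.5144], [0.0, 399.4953, 192.4711], [0.0, 0.0, 1.0]], 'extrinsics': [[-0.023, -0.9997, 0.0017, -0.3728], [0.9734, -0.022, 0.2281, -0.4536], [-0.228, 0.0069, 0.9736, -0.8404], [0.0, 0.0, 0.0, 1.0]]}
```

View pics/side0.png

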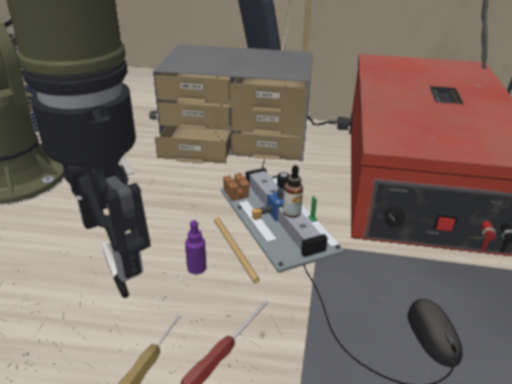

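View pics/top0.png

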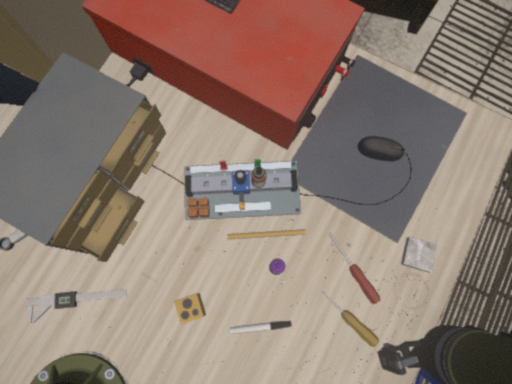

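The side view has the jig near (280,215), the bottle at (292,195), the green flag at (314,208), the purple look-alike at (196,250) and the brass tube at (236,250). The top view has the jig near (242,190). I'll enlarge both.

```bash
python3 - <<'E'
import cv2
a=cv2.imread("pics/side0.png")[155:275,210:350]; cv2.imwrite("pics/side0c.png",cv2.resize(a,None,fx=5,fy=5,interpolation=cv2.INTER_CUBIC))
a=cv2.imread("pics/top0.png")[145:245,175:315]; cv2.imwrite("pics/top0c.png",cv2.resize(a,None,fx=5,fy=5,interpolation=cv2.INTER_CUBIC))
E
```

```text
(no output)
```

View pics/side0c.png

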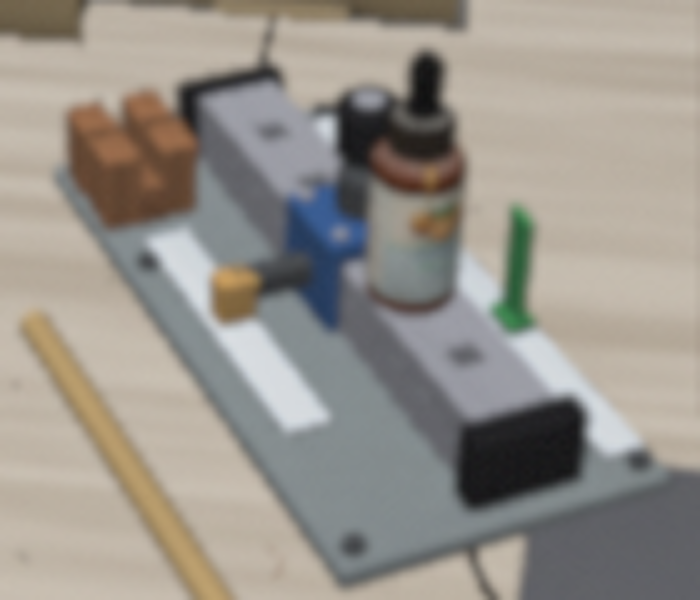

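View pics/top0c.png

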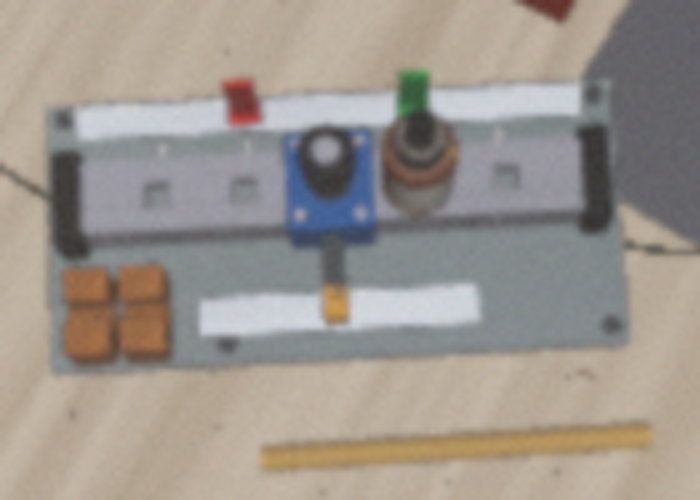

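```bash
cat > h.py <<'E'
import numpy as np, cv2
from cell import arm, viewer, job
C={n:viewer.get_calibration(n) for n in("side","top")}
def ray(n,u,v):
    K=np.array(C[n]["mtx"]);E=np.array(C[n]["extrinsics"])
    d=np.linalg.inv(K)@[u,v,1]; d=np.array([d[0],-d[1],-d[2]])
    R=E[:3,:3]; return -R.T@E[:3,3], R.T@d
def plane(n,u,v,z):
    o,d=ray(n,u,v); return o+d*(z-o[2])/d[2]
def tri(p,q):
    o1,d1=ray("side",*p);o2,d2=ray("top",*q)
    A=np.c_[d1,-d2]; s=np.linalg.lstsq(A,o2-o1,rcond=None)[0]
    a=o1+s[0]*d1;b=o2+s[1]*d2; return (a+b)/2,np.linalg.norm(a-b)
def proj(n,P):
    K=np.array(C[n]["mtx"]);E=np.array(C[n]["extrinsics"]); c=E[:3,:3]@P+E[:3,3]
    p=K@[c[0],-c[1],-c[2]]; return p[:2]/p[2]
T=lambda x,y:(175+x/5-.4,145+y/5-.4)
S=lambda x,y:(210+x/5-.4,155+y/5-.4)
E
python3 - <<'E'
from h import *
np.set_printoptions(precision=4,suppress=True)
print(C["top"].keys())
for k,p in {80:(157,193),40:(244,190),-80:(507,177)}.items(): print("hole",k,plane("top",*T(*p),.04))
for k,p in {80:(272,131),-80:(465,355)}.items(): print("hole side",k,plane("side",*S(*p),.04))
print("plate top",[plane("top",*T(*p),.01)[:2] for p in((48,108),(608,82),(628,345),(55,373))])
print("plate side",[plane("side",*S(*p),.01)[:2] for p in((58,172),(343,582),(665,475))])
print("sleeve top corners",[plane("top",*T(*p),.052)[:2] for p in((287,134),(371,128),(376,233),(290,240))])
print("bulb top",plane("top",*T(420,122),.142),plane("side",*S(427,62),.142),tri(S(427,62),T(420,122)))
print("knob top",plane("top",*T(327,150),.099),plane("side",*S(371,100),.099),tri(S(371,100),T(327,150)))
print("greenflag",plane("top",*T(413,75),.063), "side",plane("side",*S(521,212),.063))
print("tube",plane("top",*T(262,458),.006),plane("top",*T(652,434),.006))
print("purple",plane("top",277.5,266,.1))
E
```

```text
dict_keys(['mtx', 'extrinsics'])
hole 80 [ 0.4721 -0.2754  0.04  ]
hole 40 [ 0.4726 -0.315   0.04  ]
hole -80 [ 0.476  -0.4352  0.04  ]
hole side 80 [ 0.47   -0.2761  0.04  ]
hole side -80 [ 0.4745 -0.4362  0.04  ]
plate top [array([ 0.5229, -0.2198]), array([ 0.5299, -0.4872]), array([ 0.4022, -0.4904]), array([ 0.3951, -0.2252])]
plate side [array([ 0.3946, -0.2299]), array([ 0.4008, -0.4966]), array([ 0.528 , -0.4888])]
sleeve top corners [array([ 0.4952, -0.3355]), array([ 0.4972, -0.3736]), array([ 0.4482, -0.3748]), array([ 0.4459, -0.3363])]
bulb top [ 0.4728 -0.3939  0.142 ] [ 0.469  -0.4031  0.142 ] (array([ 0.4743, -0.394 ,  0.136 ]), np.float64(0.000622417001517602))
knob top [ 0.474  -0.3548  0.099 ] [ 0.4731 -0.3554  0.099 ] (array([ 0.4738, -0.3547,  0.0985]), np.float64(0.0006259164161441963))
greenflag [ 0.5184 -0.3931  0.063 ] side [ 0.5177 -0.3933  0.063 ]
tube [ 0.3541 -0.3202  0.006 ] [ 0.3611 -0.4999  0.006 ]
purple [ 0.2797 -0.4278  0.1   ]
```

```bash
python3 - <<'E'
from h import *
np.set_printoptions(precision=4,suppress=True)
print("cab",[plane("top",u,v,.19)[:2] for u,v in((165,128),(160,170),(147,95),(135,205),(100,258))])
print("yellow",plane("top",190,308,.03),"block",[plane("top",*T(*p),.044)[:2] for p in((63,270),(170,345),(65,360))])
E
python3 -m pendant '[{"roll":-0.17},{"roll":-0.17},{"roll":-0.17},{"roll":-0.17},{"roll":-0.17},{"roll":-0.17},{"roll":-0.17},{"roll":-0.17}]' 0.0854
```

```text
cab [array([ 0.5462, -0.212 ]), array([ 0.4608, -0.2048]), array([ 0.6174, -0.1742]), array([ 0.3938, -0.1602]), array([ 0.2972, -0.1012])]
yellow [ 0.1985 -0.241   0.03  ] block [array([ 0.4362, -0.2337]), array([ 0.4009, -0.2819]), array([ 0.3952, -0.2352])]validation failed for argument at $[0]...
```

```bash
python3 -m pendant '[{"x":0,"y":0,"z":0,"roll":-0.17},{"x":0,"y":0,"z":0,"roll":-0.17},{"x":0,"y":0,"z":0,"roll":-0.17},{"x":0,"y":0,"z":0,"roll":-0.17},{"x":0,"y":0,"z":0,"roll":-0.17},{"x":0,"y":0,"z":0,"roll":-0.17},{"x":0,"y":0,"z":0,"roll":-0.17},{"x":0,"y":0,"z":0,"roll":-0.17}]' 0.0854
```

```text
t: 1.1
ee_pos: [0.1484, -0.6294, 0.2247]
ee_rot: [-2.14, -2.286, -0.01]
wrist_force: [-1.2, -0.8, -0.1]
grip_width: 0.085
```

```bash
cat >> h.py <<'E'
from scipy.spatial.transform import Rotation as Ro
O=np.array([.4738,-.355,0]); yaw=.0245
J=Ro.from_euler('z',yaw).as_matrix()
def delta(target):
    s=arm.state(); R=Ro.from_rotvec(s["ee_rot"]).as_matrix()
    d=R.T@(np.array(target)-s["ee_pos"])
    y=R[:,1]; roll=np.arctan2(y[1],y[0])-yaw
    print("t",round(s["t"],2),"pos",np.round(s["ee_pos"],4),"tool delta",np.round(d,4),"roll",round(roll,4),"tilt",np.round(R[:2,2],4),"F",np.round(s["wrist_force"],1),"j7",round(s["joint_pos"][6],3),"w",round(s["grip_width"],4))
def jig(x,y,z): return O+J@np.array([x,y,z])
E
python3 -c "
from h import *
print(jig(0,-.0395,.2)); delta(jig(0,-.0395,.2))"
```

```text
[ 0.47476765 -0.39448815  0.2       ]
t 1.1 pos [ 0.1484 -0.6294  0.2247] tool delta [0.2126 0.3412 0.0263] roll 0.0415 tilt [-0.0031  0.0113] F [-1.2 -0.8 -0.1] j7 1.304 w 0.085
```

```bash
python3 -m pendant '[{"x":0.025,"y":0.04,"z":0,"roll":0.04},{"x":0.025,"y":0.04,"z":0,"roll":0},{"x":0.025,"y":0.04,"z":0,"roll":0},{"x":0.025,"y":0.04,"z":0,"roll":0},{"x":0.025,"y":0.04,"z":0,"roll":0},{"x":0.025,"y":0.04,"z":0,"roll":0},{"x":0.025,"y":0.04,"z":0,"roll":0},{"x":0,"y":0,"z":0,"roll":0}]'; python3 -c "
from h import *
delta(jig(0,-.0395,.2))"
```

```text
t: 2.1
ee_pos: [0.4285, -0.4389, 0.2207]
ee_rot: [-2.183, -2.235, -0.013]
wrist_force: [0.0, 0.2, 0.7]
grip_width: 0.0854
t 2.1 pos [ 0.4285 -0.4389  0.2207] tool delta [0.043  0.0474 0.0212] roll -0.0013 tilt [-0.0066  0.0182] F [0.  0.2 0.7] j7 0.694 w 0.0854
```

```bash
python3 -m pendant '[{"x":0.02,"y":0.023,"z":0.01,"roll":0},{"x":0.022,"y":0.024,"z":0.01,"roll":0},{"x":0,"y":0,"z":0,"roll":0}]'; python3 - <<'E'
from h import *
delta(jig(0,-.0395,.075))
for n in("side","top"):
    im=viewer.read_camera(n)
    a=im[100:260,190:390] if n=="side" else im[125:245,165:325]
    cv2.imwrite(f"pics/{n}1c.png",cv2.resize(a,None,fx=4,fy=4,interpolation=cv2.INTER_CUBIC))
E
```

```text
t: 2.48
ee_pos: [0.4731, -0.3961, 0.1991]
ee_rot: [-2.185, -2.23, -0.01]
wrist_force: [0.1, 1.3, 0.1]
grip_width: 0.0853
t 2.48 pos [ 0.4731 -0.3961  0.1991] tool delta [-0.0007  0.0028  0.1241] roll -0.0038 tilt [-0.0097  0.0184] F [0.1 1.3 0.1] j7 0.578 w 0.0853
```

View pics/side1c.png

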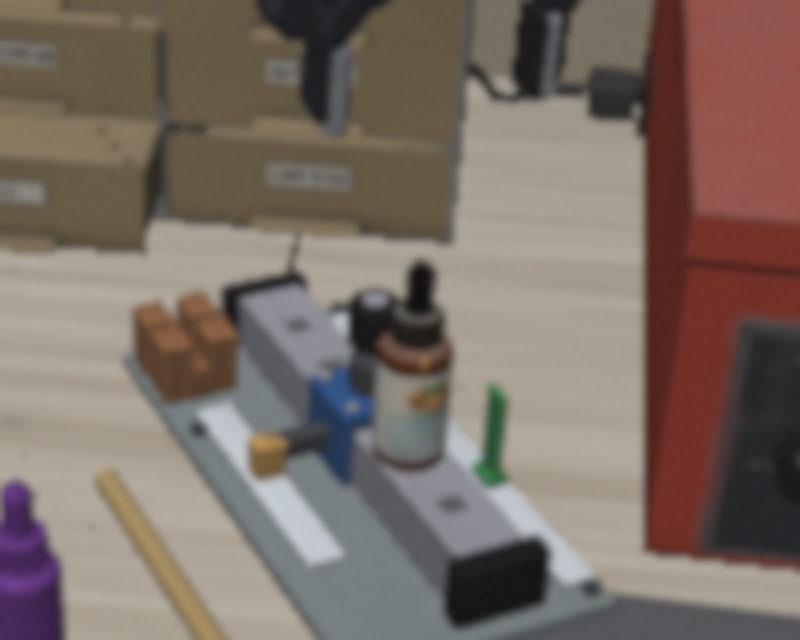

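View pics/top1c.png

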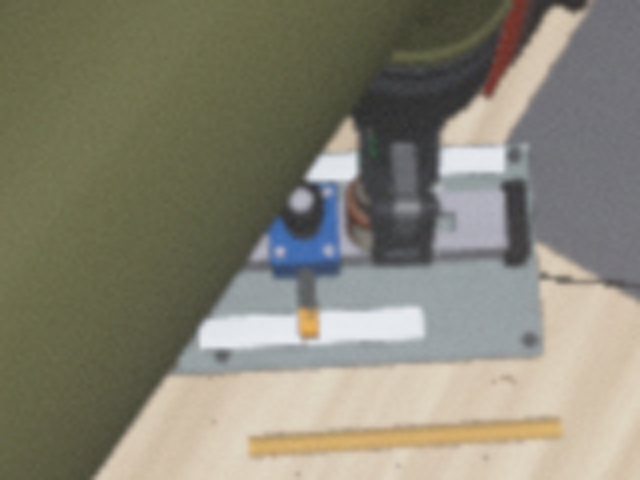

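The fingers straddle the bottle in jig x, with the near finger at crop (405,235) in the top view. Before descending I'll check whether the tool's y offset in that picture fits the bottle.

```bash
python3 - <<'E'
from h import *
np.set_printoptions(precision=4,suppress=True)
for p in((.473,-.396,.142),(.473,-.396,.21),(.43,-.396,.21),(.473,-.396,.25)):
    for n in("top","side"):
        q=proj(n,np.array(p)); print(n,p,q,(q-[165,125] if n=="top" else q-[190,100])*4)
for z in(.2,.215,.23): print(plane("top",165+405/4,125+235/4,z),plane("top",165+405/4,125+262/4,z))
print(plane("side",190+335/4,100+130/4,.21),plane("side",190+545/4,100+92/4,.21))
E
```

```text
top (0.473, -0.396, 0.142) [259.6175 168.8993] [378.47   175.5971]
side (0.473, -0.396, 0.142) [295.2457 164.6019] [420.9827 258.4078]
top (0.473, -0.396, 0.21) [260.2213 158.5088] [380.8853 134.035 ]
side (0.473, -0.396, 0.21) [297.8871 128.1832] [431.5486 112.7328]
top (0.43, -0.396, 0.21) [260.8473 180.7542] [383.3893 223.017 ]
side (0.43, -0.396, 0.21) [273.6779 132.3905] [334.7115 129.5621]
top (0.473, -0.396, 0.25) [260.6293 151.4883] [382.5172 105.9534]
side (0.473, -0.396, 0.25) [299.5663 105.0321] [438.2652  20.1285]
[ 0.4266 -0.4062  0.2   ] [ 0.4137 -0.4058  0.2   ]
[ 0.4228 -0.4056  0.215 ] [ 0.4101 -0.4052  0.215 ]
[ 0.4189 -0.405   0.23  ] [ 0.4065 -0.4046  0.23  ]
[ 0.4299 -0.3964  0.21  ] [ 0.5259 -0.3951  0.21  ]
```

```bash
python3 -m pendant '[{"x":0,"y":0.002,"z":0.04,"roll":0},{"x":0,"y":0.001,"z":0.04,"roll":0},{"x":0,"y":0,"z":0,"roll":0}]'; python3 - <<'E'
from h import *
delta(jig(0,-.0395,.075))
for n in("side","top"):
    im=viewer.read_camera(n)
    a=im[100:260,190:390] if n=="side" else im[125:245,165:325]
    cv2.imwrite(f"pics/{n}2c.png",cv2.resize(a,None,fx=4,fy=4,interpolation=cv2.INTER_CUBIC))
E
```

```text
t: 2.95
ee_pos: [0.4691, -0.4055, 0.12]
ee_rot: [-2.204, -2.218, -0.0]
wrist_force: [0.7, -0.5, -0.5]
grip_width: 0.0856
t 2.95 pos [ 0.4691 -0.4055  0.12  ] tool delta [0.0105 0.0062 0.0451] roll -0.018 tilt [-0.0102  0.0103] F [ 0.7 -0.5 -0.5] j7 0.553 w 0.0856
```

View pics/side2c.png

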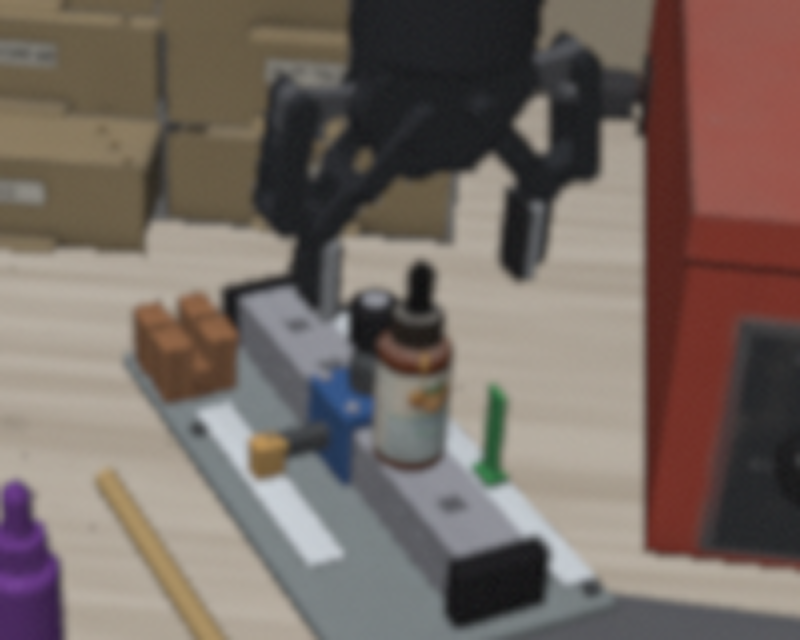

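View pics/top2c.png

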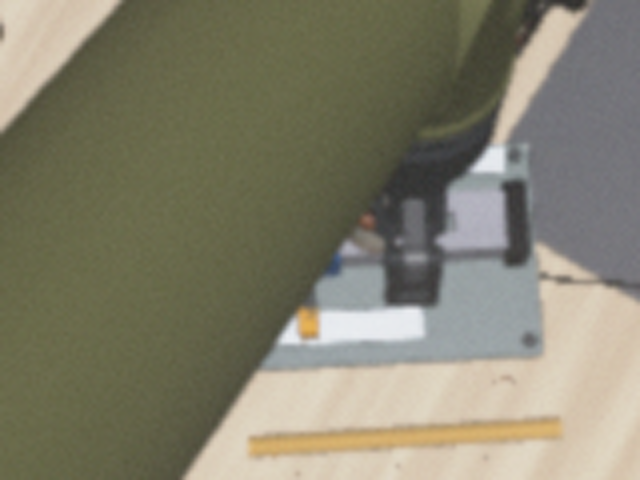

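```bash
python3 -m pendant '[{"x":0.005,"y":0.003,"z":0,"roll":-0.01},{"x":0.006,"y":0.003,"z":0,"roll":-0.008},{"x":0,"y":0,"z":0,"roll":0}]'; python3 - <<'E'
from h import *
delta(jig(0,-.0395,.075))
s=arm.state();R=Ro.from_rotvec(s["ee_rot"]).as_matrix()
for dy in(-.0427,0,.0427):
    print((proj("side",s["ee_pos"]+R@[0,dy,-.013])-[190,100])*4)
im=viewer.read_camera("side")[100:260,190:390]
cv2.imwrite(f"pics/side3c.png",cv2.resize(im,None,fx=4,fy=4,interpolation=cv2.INTER_CUBIC))
E
```

```text
t: 3.42
ee_pos: [0.4799, -0.3969, 0.129]
ee_rot: [2.193, 2.249, 0.002]
wrist_force: [-0.6, 0.6, -0.5]
grip_width: 0.0849
t 3.42 pos [ 0.4799 -0.3969  0.129 ] tool delta [ 0.0025 -0.0051  0.054 ] roll 0.0009 tilt [0.0008 0.0008] F [-0.6  0.6 -0.5] j7 0.55 w 0.0849
[346.27516794 276.13592183]
[436.44869122 256.42468514]
[523.39275636 237.4193831 ]
```

View pics/side3c.png

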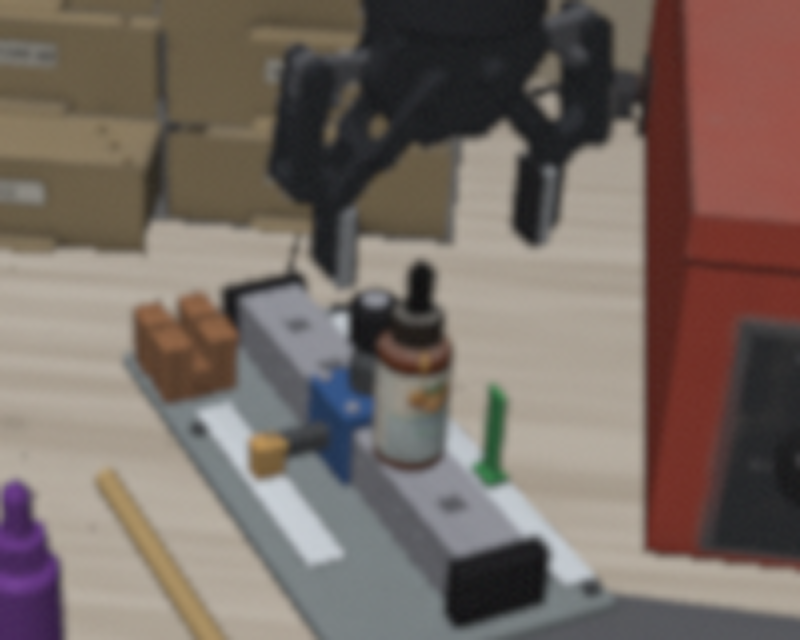

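```bash
python3 -m pendant '[{"x":0.001,"y":-0.002,"z":0.01,"roll":0},{"x":0.001,"y":-0.002,"z":0.012,"roll":0},{"x":0,"y":-0.001,"z":0.012,"roll":0},{"x":0,"y":0,"z":0.006,"roll":0},{"x":0,"y":0,"z":0,"roll":0},{"x":0,"y":0,"z":0,"roll":0}]'; python3 -c "
from h import *
delta(jig(0,-.0395,.075))"
```

```text
t: 4.22
ee_pos: [0.4732, -0.3952, 0.0849]
ee_rot: [-2.193, -2.247, -0.001]
wrist_force: [-0.0, 0.2, 1.1]
grip_width: 0.0856
t 4.22 pos [ 0.4732 -0.3952  0.0849] tool delta [0.0006 0.0016 0.0099] roll -0.0001 tilt [-0.0013  0.0017] F [-0.   0.2  1.1] j7 0.539 w 0.0856
```

```bash
python3 -m pendant '[{"x":0,"y":0.001,"z":0.005,"roll":0},{"x":0,"y":0,"z":0.004,"roll":0},{"x":0,"y":0,"z":0,"roll":0}]'; python3 - <<'E'
from h import *
delta(jig(0,-.0395,.075))
im=viewer.read_camera("side")[100:260,190:390]
cv2.imwrite(f"pics/side4c.png",cv2.resize(im,None,fx=4,fy=4,interpolation=cv2.INTER_CUBIC))
E
```

```text
t: 4.6
ee_pos: [0.4748, -0.3954, 0.076]
ee_rot: [-2.194, -2.248, -0.001]
wrist_force: [-0.4, 0.1, -0.5]
grip_width: 0.0858
t 4.6 pos [ 0.4748 -0.3954  0.076 ] tool delta [ 0.0009 -0.      0.001 ] roll -0.0 tilt [-0.0002  0.0008] F [-0.4  0.1 -0.5] j7 0.534 w 0.0858
```

View pics/side4c.png

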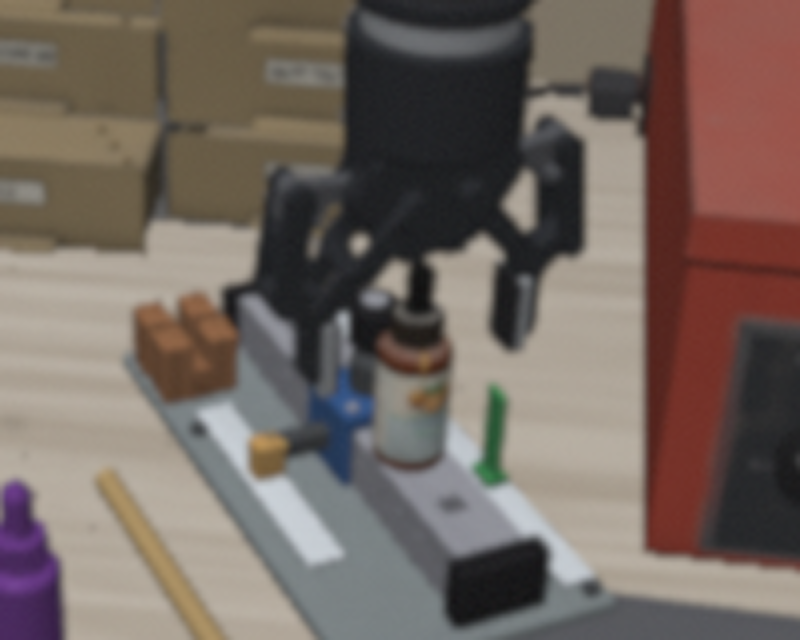

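The fingers are at bottle height, with the bulb (420,275) just under the gripper body and the near finger at (315,350). Closing now.

```bash
python3 -m pendant '[{"x":0,"y":0,"z":0,"roll":0},{"x":0,"y":0,"z":0,"roll":0},{"x":0,"y":0,"z":0,"roll":0},{"x":0,"y":0,"z":0,"roll":0},{"x":0,"y":0,"z":0,"roll":0},{"x":0,"y":0,"z":0,"roll":0}]' 0.02; python3 - <<'E'
from h import *
delta(jig(0,-.0395,.075))
im=viewer.read_camera("side")[100:260,190:390]
cv2.imwrite(f"pics/side5c.png",cv2.resize(im,None,fx=4,fy=4,interpolation=cv2.INTER_CUBIC))
E
```

```text
t: 5.4
ee_pos: [0.4755, -0.3958, 0.077]
ee_rot: [2.193, 2.248, 0.001]
wrist_force: [0.4, -0.2, 0.2]
grip_width: 0.0304
t 5.4 pos [ 0.4755 -0.3958  0.077 ] tool delta [ 0.0013 -0.0007  0.002 ] roll 0.0 tilt [ 0.0013 -0.0004] F [ 0.4 -0.2  0.2] j7 0.534 w 0.0304
```

View pics/side5c.png

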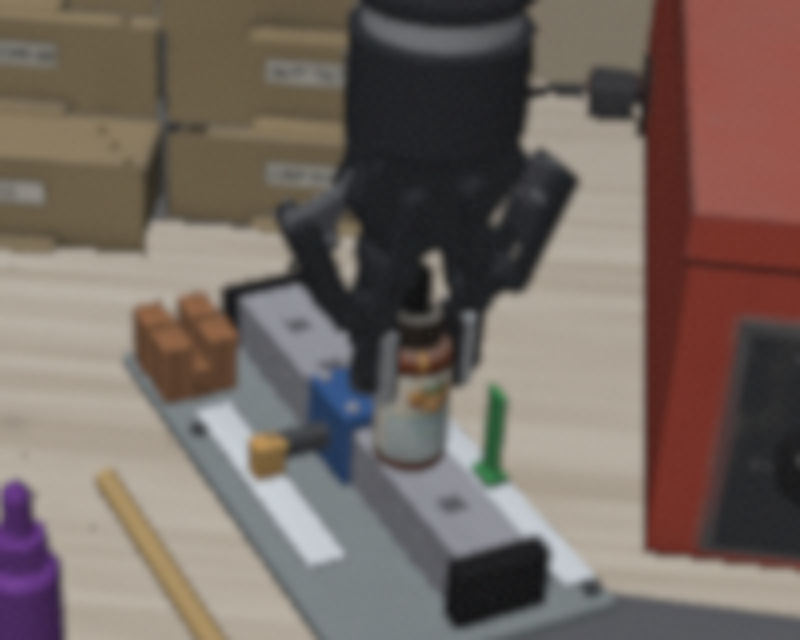

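The pads hold the bottle's shoulder on both sides, at (390,365) and (465,345), with a width of 30 mm. Next I lift straight up.

```bash
python3 -m pendant '[{"x":0,"y":0,"z":-0.006,"roll":0},{"x":0,"y":0,"z":-0.012,"roll":0},{"x":0,"y":0,"z":-0.015,"roll":0},{"x":0,"y":0,"z":-0.015,"roll":0},{"x":0,"y":0,"z":-0.015,"roll":0},{"x":0,"y":0,"z":-0.01,"roll":0},{"x":0,"y":0,"z":0,"roll":0}]'; python3 - <<'E'
from h import *
delta(jig(-.128,.073,.16))
im=viewer.read_camera("side")[100:260,190:390]
cv2.imwrite(f"pics/side6c.png",cv2.resize(im,None,fx=4,fy=4,interpolation=cv2.INTER_CUBIC))
E
```

```text
t: 6.32
ee_pos: [0.4757, -0.3961, 0.1565]
ee_rot: [2.192, 2.246, 0.001]
wrist_force: [-0.4, 0.1, -1.0]
grip_width: 0.0302
t 6.33 pos [ 0.4757 -0.3961  0.1565] tool delta [ 0.1142 -0.1289 -0.004 ] roll -0.0 tilt [ 0.0025 -0.0019] F [-0.4  0.1 -1. ] j7 0.562 w 0.0302
```

View pics/side6c.png

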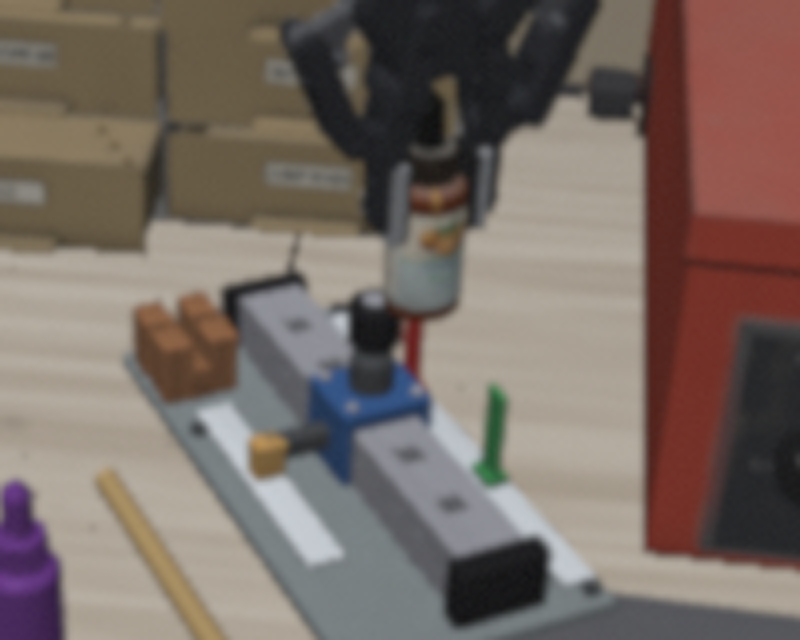

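The bottle is lifted upright with its foot about 20 mm above the knob top. The hole under it at (410,452) is now visible. I'm moving to the near side first.

```bash
python3 -m pendant '[{"x":0,"y":-0.01,"z":0,"roll":0},{"x":0,"y":-0.02,"z":0,"roll":0},{"x":0,"y":-0.02,"z":0,"roll":0},{"x":0.01,"y":-0.02,"z":0,"roll":0},{"x":0.02,"y":-0.02,"z":0,"roll":0},{"x":0.02,"y":-0.015,"z":0,"roll":0},{"x":0.02,"y":-0.005,"z":0,"roll":0},{"x":0.015,"y":0,"z":0,"roll":0},{"x":0.005,"y":0,"z":0,"roll":0},{"x":0,"y":0,"z":0,"roll":0}]'; python3 -c "
from h import *
delta(jig(-.128,.073,.16))"
```

```text
t: 7.62
ee_pos: [0.3512, -0.3047, 0.1496]
ee_rot: [-2.192, -2.236, 0.002]
wrist_force: [0.3, -0.5, -0.7]
grip_width: 0.03
t 7.62 pos [ 0.3512 -0.3047  0.1496] tool delta [ 0.0197 -0.0068 -0.0103] roll -0.0047 tilt [-0.0083  0.0064] F [ 0.3 -0.5 -0.7] j7 0.674 w 0.03
```

```bash
python3 -m pendant '[{"x":0.008,"y":-0.003,"z":0.01,"roll":0},{"x":0.008,"y":-0.003,"z":0.015,"roll":0},{"x":0.002,"y":0,"z":0.015,"roll":0},{"x":0,"y":0,"z":0.015,"roll":0},{"x":0,"y":0,"z":0.01,"roll":0},{"x":0,"y":0,"z":0,"roll":0},{"x":0,"y":0,"z":0,"roll":0}]'; python3 - <<'E'
from h import *
delta(jig(-.128,.073,.038))
for n in("side","top"):
    im=viewer.read_camera(n)
    a=im[130:290,160:360] if n=="side" else im[125:275,125:325]
    cv2.imwrite(f"pics/{n}7c.png",cv2.resize(a,None,fx=4,fy=4,interpolation=cv2.INTER_CUBIC))
E
```

```text
t: 8.5
ee_pos: [0.3435, -0.2855, 0.0787]
ee_rot: [-2.191, -2.233, 0.0]
wrist_force: [-0.0, -0.8, -0.2]
grip_width: 0.03
t 8.5 pos [ 0.3435 -0.2855  0.0787] tool delta [-0.      0.001   0.0407] roll -0.0055 tilt [-0.0094  0.009 ] F [-0.  -0.8 -0.2] j7 0.628 w 0.03
```

View pics/side7c.png

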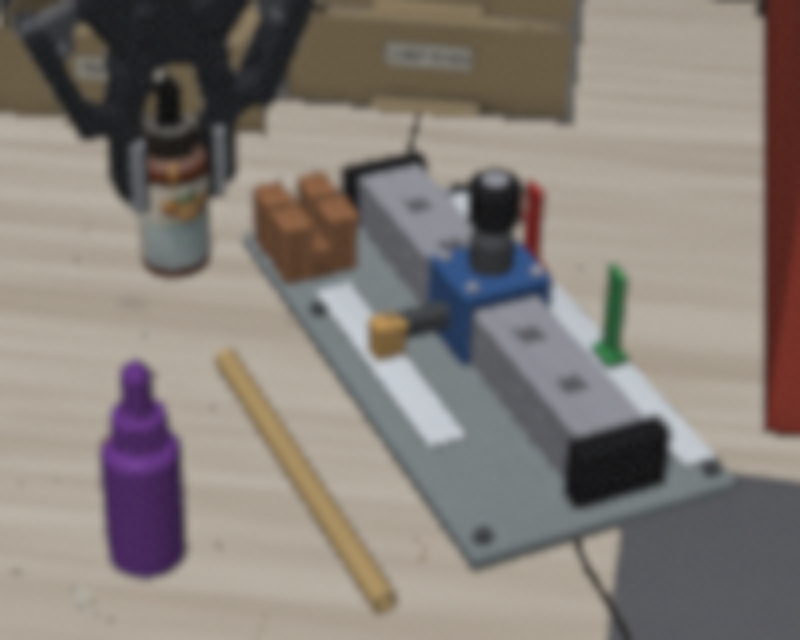

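View pics/top7c.png

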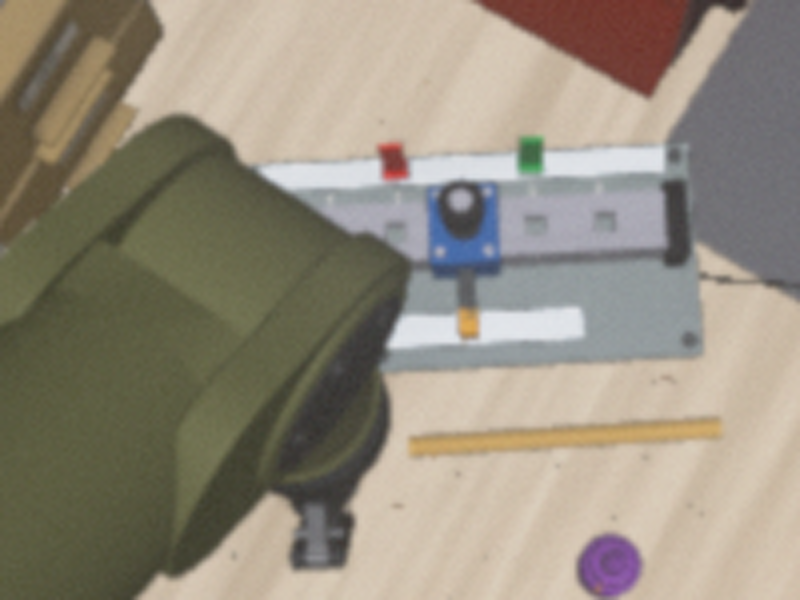

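The bottle hangs upright over free bench at (175,265) in the side crop, clear of the plate and tube. I'm lowering it until its foot touches.

```bash
python3 -m pendant '[{"x":0,"y":0,"z":0.008,"roll":-0.005},{"x":0,"y":0,"z":0.01,"roll":0},{"x":0,"y":0,"z":0.008,"roll":0},{"x":0,"y":0,"z":0.006,"roll":0},{"x":0,"y":0,"z":0.002,"roll":0},{"x":0,"y":0,"z":0,"roll":0}]'; python3 -c "
from h import *
delta(jig(-.128,.073,.037))"
```

```text
t: 9.35
ee_pos: [0.3434, -0.2856, 0.0428]
ee_rot: [-2.186, -2.24, 0.001]
wrist_force: [0.2, -0.3, -0.0]
grip_width: 0.0306
t 9.35 pos [ 0.3434 -0.2856  0.0428] tool delta [0.0003 0.0007 0.0058] roll -0.0003 tilt [-0.0087  0.0081] F [ 0.2 -0.3 -0. ] j7 0.603 w 0.0306
```

```bash
python3 -m pendant '[{"x":0,"y":0,"z":0.003,"roll":0},{"x":0,"y":0,"z":0.002,"roll":0},{"x":0,"y":0,"z":0.001,"roll":0},{"x":0,"y":0,"z":0,"roll":0}]'; python3 -c "
from h import *
delta(jig(-.128,.073,.037))"
```

```text
t: 9.85
ee_pos: [0.3437, -0.2859, 0.0369]
ee_rot: [-2.187, -2.24, 0.001]
wrist_force: [-0.9, -0.3, -0.4]
grip_width: 0.0303
t 9.85 pos [ 0.3437 -0.2859  0.0369] tool delta [ 0.0008  0.0004 -0.0001] roll -0.0004 tilt [-0.0079  0.0071] F [-0.9 -0.3 -0.4] j7 0.597 w 0.0303
```

```bash
python3 -m pendant '[{"x":0,"y":0,"z":0.0015,"roll":0},{"x":0,"y":0,"z":0,"roll":0}]'; python3 - <<'E'
from h import *
delta(jig(-.128,.073,.037))
a=viewer.read_camera("side")[130:230,150:270]
cv2.imwrite(f"pics/side8c.png",cv2.resize(a,None,fx=6,fy=6,interpolation=cv2.INTER_CUBIC))
E
```

```text
t: 10.1
ee_pos: [0.3442, -0.2863, 0.0371]
ee_rot: [-2.188, -2.241, 0.002]
wrist_force: [0.1, 1.0, -0.4]
grip_width: 0.0302
t 10.1 pos [ 0.3442 -0.2863  0.0371] tool delta [ 0.0011 -0.0002  0.0001] roll -0.0004 tilt [-0.008   0.0063] F [ 0.1  1.  -0.4] j7 0.596 w 0.0302
```

View pics/side8c.png

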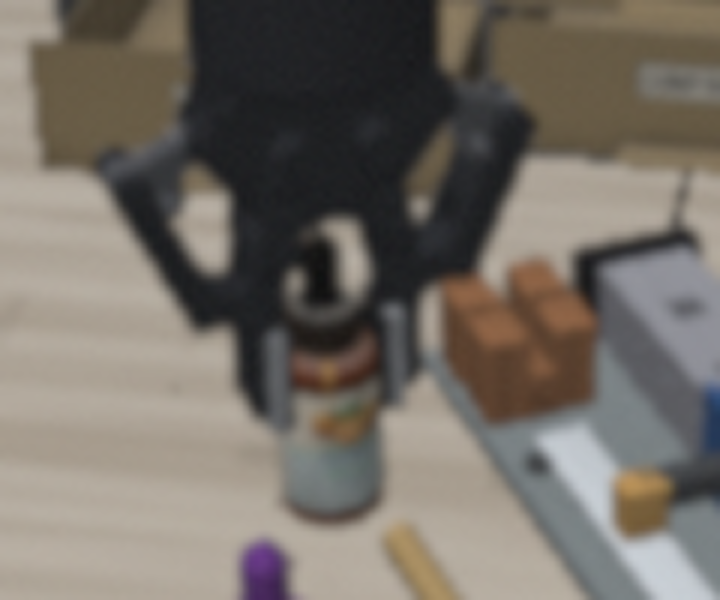

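```bash
python3 - <<'E'
from h import *
for h in(-.004,0,.004,.008):
    P=[proj("side",np.array([.344+.0165*np.cos(a),-.286+.0165*np.sin(a),h])) for a in np.linspace(0,6.28,73)]
    P=(np.array(P)-[150,130])*6+2.5; print(h,P[P[:,1].argmax()],P[:,0].min(),P[:,0].max())
E
python3 -m pendant '[{"x":0,"y":0,"z":0.0015,"roll":0},{"x":0,"y":0,"z":0.001,"roll":0},{"x":0,"y":0,"z":0,"roll":0}]'; python3 -c "
from h import *
delta(jig(-.128,.073,.037))"
```

```text
-0.004 [338.06073555 541.12929242] 289.33182338462694 391.01539512129256
0 [337.53681876 531.12050195] 288.6970241076753 390.62686955523907
0.004 [337.01033734 521.06271731] 288.0591566287414 390.2364715731727
0.008 [336.4812724  510.95557788] 287.4181986494326 389.8441876068352
t: 10.52
ee_pos: [0.3445, -0.2864, 0.0369]
ee_rot: [-2.187, -2.24, 0.004]
wrist_force: [-0.2, -0.0, -0.1]
grip_width: 0.0303
t 10.53 pos [ 0.3445 -0.2864  0.0369] tool delta [ 0.0013 -0.0004 -0.0001] roll -0.0005 tilt [-0.0092  0.0058] F [-0.2 -0.  -0.1] j7 0.593 w 0.0303
```

```bash
python3 -m pendant '[{"x":0,"y":0,"z":0.004,"roll":0},{"x":0,"y":0,"z":0,"roll":0}]'; python3 -c "
from h import *
delta(jig(-.128,.073,.037))
print(arm.state()['joint_pos'].round(3))"
```

```text
t: 10.78
ee_pos: [0.3456, -0.2874, 0.0374]
ee_rot: [-2.188, -2.241, 0.007]
wrist_force: [-0.5, 0.6, -1.5]
grip_width: 0.0305
t 10.78 pos [ 0.3456 -0.2874  0.0374] tool delta [ 0.0023 -0.0015  0.0004] roll -0.0006 tilt [-0.0099  0.0037] F [-0.5  0.6 -1.5] j7 0.589 w 0.0305
[ 1.104  0.133 -0.492  2.116  0.082  0.92   0.589]
```

```bash
python3 - <<'E'
from h import *
for h in(.036,.04,.044):
    P=[proj("side",np.array([.4748+.0165*np.cos(a),-.3945+.0165*np.sin(a),h])) for a in np.linspace(0,6.28,73)]
    P=(np.array(P)-[210,155])*5+2; print(h,P[P[:,1].argmax()])
s=arm.state(); print(s["joint_efforts"].round(2), s["moment"].round(3))
a=viewer.read_camera("side"); cv2.imwrite("pics/side9.png",cv2.resize(a[0:240,0:320],None,fx=2.5,fy=2.5))
a=viewer.read_camera("top"); cv2.imwrite("pics/top9.png",cv2.resize(a,None,fx=1.5,fy=1.5))
E
```

```text
0.036 [417.44309798 325.82698312]
0.04 [418.11611129 316.88080008]
0.044 [418.79265884 307.88763724]
[-4.000e-02 -3.051e+01 -1.710e+00 -2.588e+01  1.000e-02  2.200e-01
 -1.000e-02] [-0.01  -0.056 -0.008]
```

View pics/side9.png

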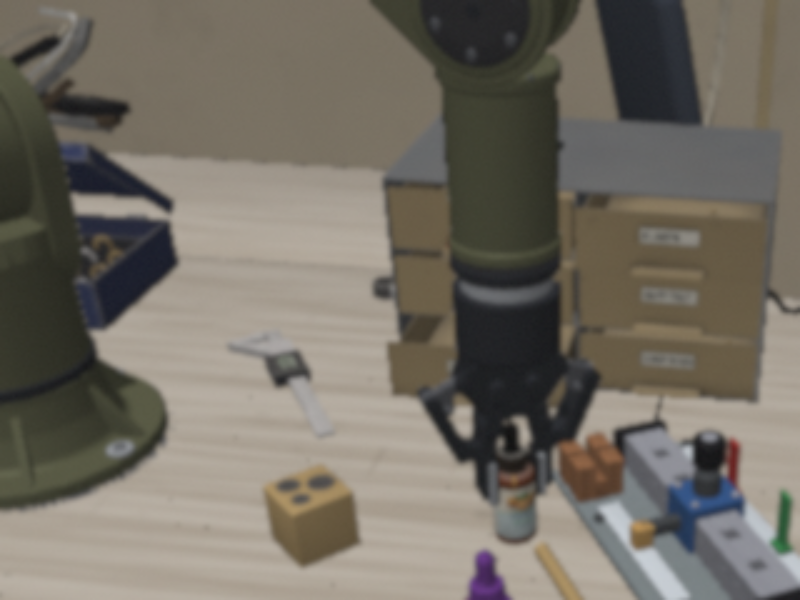

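View pics/top9.png

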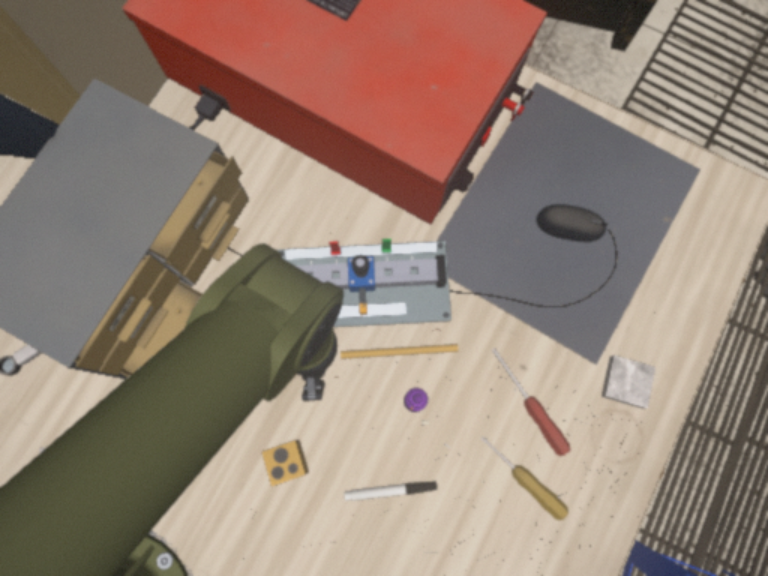

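The foot reading in the side view carries the same ~4 mm bias as when the bottle stood on the rail. With TCP z at 0.037, exactly 40 mm below the grasp height, the bottle is on the bench. The arm is clear of the cabinet, so I release.

```bash
python3 -m pendant '[{"x":0,"y":0,"z":0,"roll":0},{"x":0,"y":0,"z":0,"roll":0}]' 0.037;python3 -m pendant '[{"x":0,"y":0,"z":0,"roll":0},{"x":0,"y":0,"z":0,"roll":0},{"x":0,"y":0,"z":0,"roll":0}]' 0.065; python3 - <<'E'
from h import *
delta(jig(-.128,.073,.037))
a=viewer.read_camera("side")[130:230,150:270]
cv2.imwrite(f"pics/side10c.png",cv2.resize(a,None,fx=6,fy=6,interpolation=cv2.INTER_CUBIC))
E
```

```text
t: 11.12
ee_pos: [0.345, -0.2869, 0.0358]
ee_rot: [-2.187, -2.24, 0.006]
wrist_force: [-0.4, -0.4, -0.3]
grip_width: 0.037
t: 11.5
ee_pos: [0.3445, -0.2866, 0.0351]
ee_rot: [-2.186, -2.239, 0.005]
wrist_force: [0.3, 0.0, 0.8]
grip_width: 0.0649
t 11.5 pos [ 0.3445 -0.2866  0.0351] tool delta [ 0.0015 -0.0005 -0.0019] roll -0.0009 tilt [-0.0112  0.0062] F [0.3 0.  0.8] j7 0.589 w 0.0649
```

View pics/side10c.png

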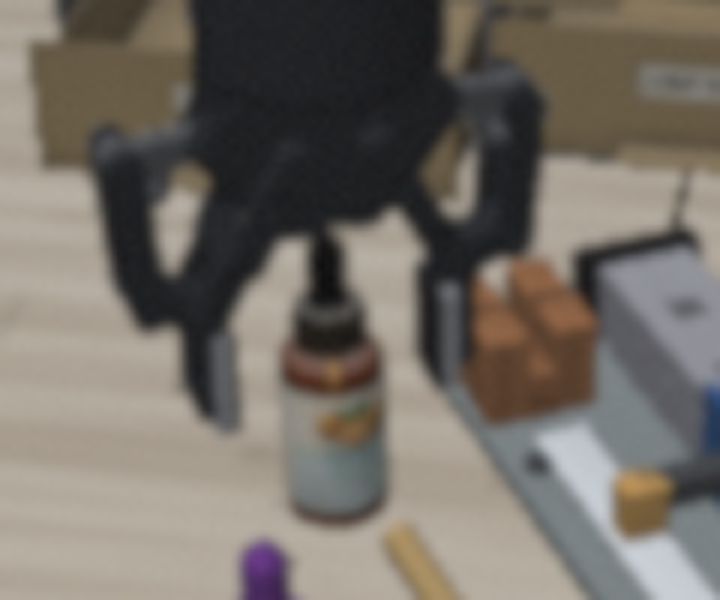

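The bottle stands upright and is free of both fingers (foot at crop 335,520). I'm retreating straight up.

```bash
python3 -m pendant '[{"x":0,"y":0,"z":-0.008,"roll":0},{"x":0,"y":0,"z":-0.012,"roll":0},{"x":0,"y":0,"z":-0.012,"roll":0},{"x":0,"y":0,"z":-0.012,"roll":0},{"x":0,"y":0,"z":-0.015,"roll":0},{"x":0,"y":0,"z":-0.015,"roll":0},{"x":0,"y":0,"z":-0.015,"roll":0},{"x":0,"y":0,"z":-0.01,"roll":0},{"x":0,"y":0,"z":0,"roll":0}]'; python3 -c "
from h import *
delta(jig(0,0,.15))"
```

```text
t: 12.68
ee_pos: [0.3467, -0.288, 0.143]
ee_rot: [-2.189, -2.242, 0.006]
wrist_force: [0.6, 0.5, 0.2]
grip_width: 0.0649
t 12.68 pos [ 0.3467 -0.288   0.143 ] tool delta [-0.07    0.1254 -0.0083] roll -0.0007 tilt [-0.0086  0.0031] F [0.6 0.5 0.2] j7 0.665 w 0.0649
```

```bash
python3 -m pendant '[{"x":0,"y":0.01,"z":-0.01,"roll":0},{"x":-0.005,"y":0.02,"z":-0.005,"roll":0},{"x":-0.015,"y":0.02,"z":0,"roll":0},{"x":-0.015,"y":0.02,"z":0,"roll":0},{"x":-0.015,"y":0.015,"z":0,"roll":0},{"x":-0.01,"y":0.015,"z":0,"roll":0},{"x":-0.005,"y":0.01,"z":0,"roll":0},{"x":0,"y":0,"z":0,"roll":0},{"x":0,"y":0,"z":0,"roll":0}]'; python3 - <<'E'
from h import *
np.set_printoptions(precision=4,suppress=True)
delta(jig(0,0,.12))
a=viewer.read_camera("side"); cv2.imwrite("pics/side11c.png",cv2.resize(a[90:250,160:360],None,fx=4,fy=4,interpolation=cv2.INTER_CUBIC))
b=cv2.imread("pics/top7c.png")
E
```

```text
t: 13.8
ee_pos: [0.465, -0.3498, 0.1561]
ee_rot: [-2.184, -2.24, 0.002]
wrist_force: [0.4, -0.8, -0.2]
grip_width: 0.0651
t 13.8 pos [ 0.465  -0.3498  0.1561] tool delta [-0.0058  0.009   0.0359] roll 0.0007 tilt [-0.0103  0.0087] F [ 0.4 -0.8 -0.2] j7 0.517 w 0.0651
```

View pics/side11c.png

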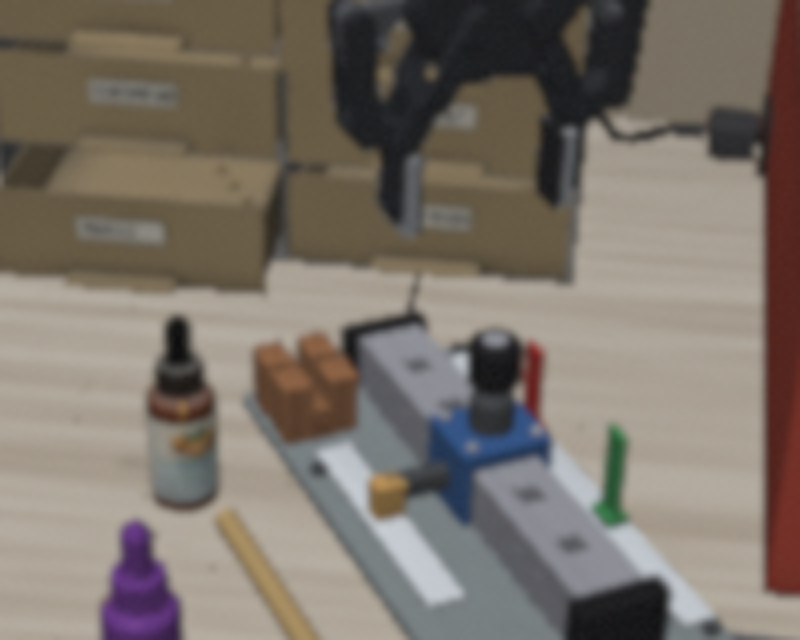

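The bottle stands at (182,500) in the crop, free, and the gripper is above the jig. Refining the knob position from the clear views before grasping.

```bash
python3 - <<'E'
from h import *
np.set_printoptions(precision=4,suppress=True)
p=(160+495/4-.4,90+341/4-.4); q=(125+460/4-.4,125+198/4-.4)
print(plane("side",*p,.099),plane("top",*q,.099),tri(p,q),jig(0,0,.099))
h=lambda x,y:plane("top",125+x/4-.4,125+y/4-.4,.04)
print("holes top",h(396,233),h(536,225),h(605,222),jig(0,.04,.04),jig(0,-.04,.04),jig(0,-.08,.04))
hs=lambda x,y:plane("side",160+x/4-.4,90+y/4-.4,.04)
print("holes side",hs(417,365),hs(530,494),hs(572,543))
E
```

```text
[ 0.472  -0.3559  0.099 ] [ 0.4751 -0.3539  0.099 ] (array([ 0.4744, -0.3535,  0.0975]), np.float64(0.0023169002496167294)) [ 0.4738 -0.355   0.099 ]
holes top [ 0.472  -0.3155  0.04  ] [ 0.4749 -0.3954  0.04  ] [ 0.4758 -0.4349  0.04  ] [ 0.4728 -0.315   0.04  ] [ 0.4748 -0.395   0.04  ] [ 0.4758 -0.435   0.04  ]
holes side [ 0.4697 -0.2762  0.04  ] [ 0.4738 -0.3959  0.04  ] [ 0.4748 -0.4355  0.04  ]
```

```bash
python3 -m pendant '[{"x":-0.003,"y":0.005,"z":0.005,"roll":0},{"x":-0.003,"y":0.004,"z":0.01,"roll":0},{"x":0,"y":0,"z":0.01,"roll":0},{"x":0,"y":0,"z":0.005,"roll":0},{"x":0,"y":0,"z":0,"roll":0},{"x":0,"y":0,"z":0,"roll":0}]'; python3 - <<'E'
from h import *
delta(jig(0,0,.07))
a=viewer.read_camera("side"); cv2.imwrite("pics/side12c.png",cv2.resize(a[90:250,160:360],None,fx=4,fy=4,interpolation=cv2.INTER_CUBIC))
E
```

```text
t: 14.6
ee_pos: [0.4731, -0.3553, 0.1235]
ee_rot: [-2.184, -2.238, 0.003]
wrist_force: [0.3, -0.6, 0.3]
grip_width: 0.0648
t 14.6 pos [ 0.4731 -0.3553  0.1235] tool delta [-0.0002  0.0013  0.0535] roll 0.0002 tilt [-0.0116  0.0086] F [ 0.3 -0.6  0.3] j7 0.497 w 0.0648
```

View pics/side12c.png

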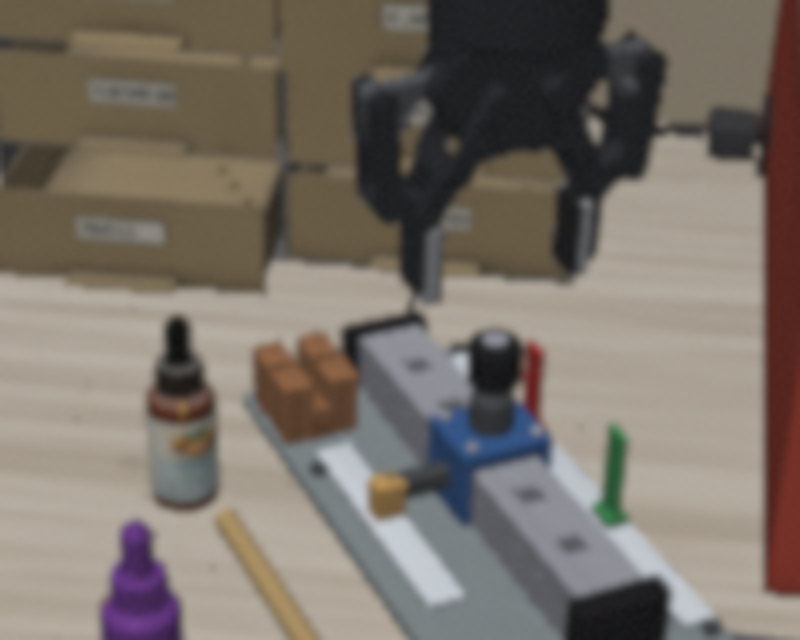

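```bash
python3 -m pendant '[{"x":0,"y":0.001,"z":0.008,"roll":0},{"x":0,"y":0,"z":0.012,"roll":0},{"x":0,"y":0,"z":0.012,"roll":0},{"x":0,"y":0,"z":0.008,"roll":0},{"x":0,"y":0,"z":0.003,"roll":0},{"x":0,"y":0,"z":0,"roll":0}]' 0.05; python3 -c "
from h import *
delta(jig(0,0,.069))"
```

```text
t: 15.4
ee_pos: [0.4733, -0.3547, 0.0771]
ee_rot: [-2.183, -2.238, 0.003]
wrist_force: [-0.2, 0.4, -0.3]
grip_width: 0.0499
t 15.4 pos [ 0.4733 -0.3547  0.0771] tool delta [-0.0004  0.0006  0.0081] roll 0.0002 tilt [-0.0121  0.009 ] F [-0.2  0.4 -0.3] j7 0.475 w 0.0499
```

```bash
python3 -m pendant '[{"x":0,"y":0.001,"z":0.004,"roll":0},{"x":0,"y":0,"z":0.004,"roll":0},{"x":0,"y":0,"z":0,"roll":0}]'; python3 - <<'E'
from h import *
delta(jig(0,0,.069))
a=viewer.read_camera("side"); cv2.imwrite("pics/side13c.png",cv2.resize(a[130:240,210:340],None,fx=5,fy=5,interpolation=cv2.INTER_CUBIC))
E
```

```text
t: 15.78
ee_pos: [0.4748, -0.3549, 0.0692]
ee_rot: [-2.185, -2.239, 0.003]
wrist_force: [-0.1, 0.2, 0.5]
grip_width: 0.0501
t 15.78 pos [ 0.4748 -0.3549  0.0692] tool delta [-0.     -0.001   0.0003] roll 0.0001 tilt [-0.0111  0.0081] F [-0.1  0.2  0.5] j7 0.47 w 0.0501
```

View pics/side13c.png

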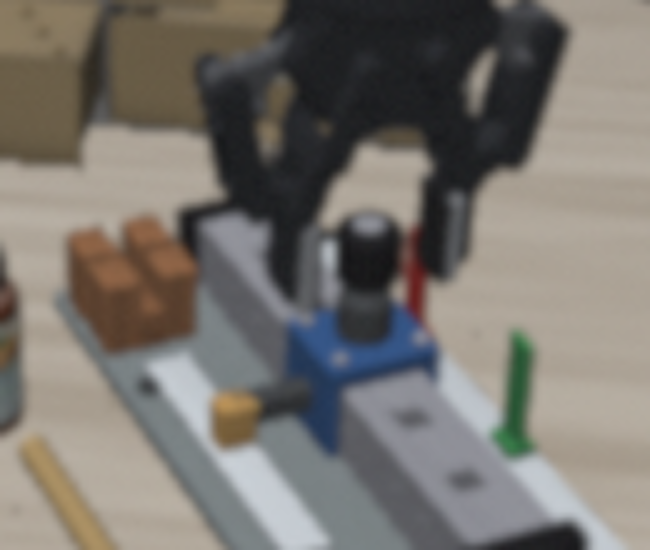

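The knob (370,245) sits midway between the pads (310,270) and (450,240), and the tips are above the sleeve. Closing on the knob.

```bash
python3 -m pendant '[{"x":0,"y":0,"z":0,"roll":0},{"x":0,"y":0,"z":0,"roll":0},{"x":0,"y":0,"z":0,"roll":0},{"x":0,"y":0,"z":0,"roll":0},{"x":0,"y":0,"z":0,"roll":0}]' 0.01; python3 - <<'E'
from h import *
delta(jig(0,0,.069))
a=viewer.read_camera("side"); cv2.imwrite("pics/side14c.png",cv2.resize(a[130:240,210:340],None,fx=5,fy=5,interpolation=cv2.INTER_CUBIC))
E
```

```text
t: 16.45
ee_pos: [0.4752, -0.3551, 0.07]
ee_rot: [-2.185, -2.24, 0.003]
wrist_force: [0.4, 0.3, -0.5]
grip_width: 0.024
t 16.45 pos [ 0.4752 -0.3551  0.07  ] tool delta [ 0.0001 -0.0014  0.001 ] roll 0.0001 tilt [-0.01    0.0074] F [ 0.4  0.3 -0.5] j7 0.47 w 0.024
```

View pics/side14c.png

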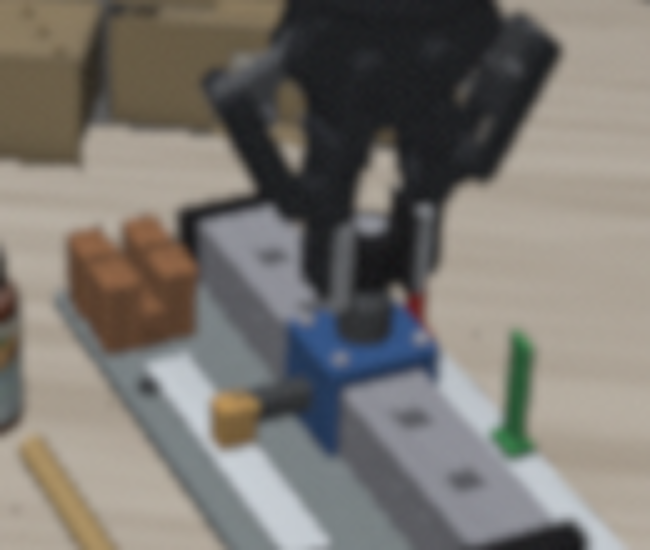

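```bash
python3 -m pendant '[{"x":0,"y":0,"z":-0.004,"roll":0},{"x":0,"y":0,"z":-0.005,"roll":0},{"x":0,"y":0,"z":-0.004,"roll":0}]'; python3 -c "
from h import *
delta(jig(0,0,.084))"
```

```text
t: 16.88
ee_pos: [0.4751, -0.355, 0.0816]
ee_rot: [-2.185, -2.239, 0.002]
wrist_force: [2.5, -1.5, -7.6]
grip_width: 0.0238
t 16.88 pos [ 0.4751 -0.355   0.0816] tool delta [ 0.     -0.0013 -0.0024] roll 0.0002 tilt [-0.0102  0.0086] F [ 2.5 -1.5 -7.6] j7 0.476 w 0.0238
```

Force is −7.6 N at 11.6 mm lift, which matches the spring, so the pin is clear. Sliding toward the green flag (tool −x), keeping a small upward bias.

```bash
python3 -m pendant '[{"x":0,"y":0,"z":-0.003,"roll":0},{"x":-0.005,"y":0,"z":-0.001,"roll":0},{"x":-0.006,"y":0,"z":-0.001,"roll":0},{"x":-0.006,"y":0,"z":-0.001,"roll":0}]'; python3 -c "
from h import *
delta([.4758,-.3951,.084])"
```

```text
t: 17.38
ee_pos: [0.4755, -0.3687, 0.0857]
ee_rot: [-2.178, -2.237, -0.003]
wrist_force: [3.2, 2.0, -8.6]
grip_width: 0.0237
t 17.38 pos [ 0.4755 -0.3687  0.0857] tool delta [-0.0264 -0.0004  0.0013] roll 0.0025 tilt [-0.0123  0.015 ] F [ 3.2  2.  -8.6] j7 0.5 w 0.0237
```

```bash
python3 -m pendant '[{"x":-0.006,"y":0,"z":0,"roll":0},{"x":-0.006,"y":0,"z":-0.0005,"roll":0},{"x":-0.005,"y":0,"z":-0.0005,"roll":0}]'; python3 -c "
from h import *
delta([.4758,-.3951,.084])"
```

```text
t: 17.75
ee_pos: [0.476, -0.3866, 0.0859]
ee_rot: [-2.177, -2.236, -0.005]
wrist_force: [1.9, 1.7, -8.6]
grip_width: 0.0236
t 17.75 pos [ 0.476  -0.3866  0.0859] tool delta [-0.0086 -0.0004  0.0018] roll 0.0023 tilt [-0.0125  0.0164] F [ 1.9  1.7 -8.6] j7 0.521 w 0.0236
```

```bash
python3 -m pendant '[{"x":-0.005,"y":0,"z":-0.0005,"roll":0},{"x":-0.003,"y":0,"z":-0.0005,"roll":0},{"x":0,"y":0,"z":-0.0005,"roll":0}]'; python3 - <<'E'
from h import *
delta([.4758,-.3951,.084])
a=viewer.read_camera("side"); cv2.imwrite("pics/side15c.png",cv2.resize(a[130:240,210:340],None,fx=5,fy=5,interpolation=cv2.INTER_CUBIC))
a=viewer.read_camera("top"); cv2.imwrite("pics/top15c.png",cv2.resize(a[145:245,175:315],None,fx=5,fy=5,interpolation=cv2.INTER_CUBIC))
delta([.4758,-.3951,.084])
E
```

```text
t: 18.12
ee_pos: [0.4762, -0.3952, 0.0861]
ee_rot: [-2.177, -2.236, -0.006]
wrist_force: [3.6, 0.0, -14.0]
grip_width: 0.0236
t 18.12 pos [ 0.4762 -0.3952  0.0861] tool delta [ 0.0001 -0.0004  0.0021] roll 0.002 tilt [-0.0124  0.0172] F [  3.6   0.  -14. ] j7 0.531 w 0.0236
t 18.23 pos [ 0.4762 -0.3953  0.0861] tool delta [ 0.0002 -0.0004  0.0021] roll 0.002 tilt [-0.0124  0.0169] F [  4.1   0.6 -15.1] j7 0.531 w 0.024
```

View pics/side15c.png

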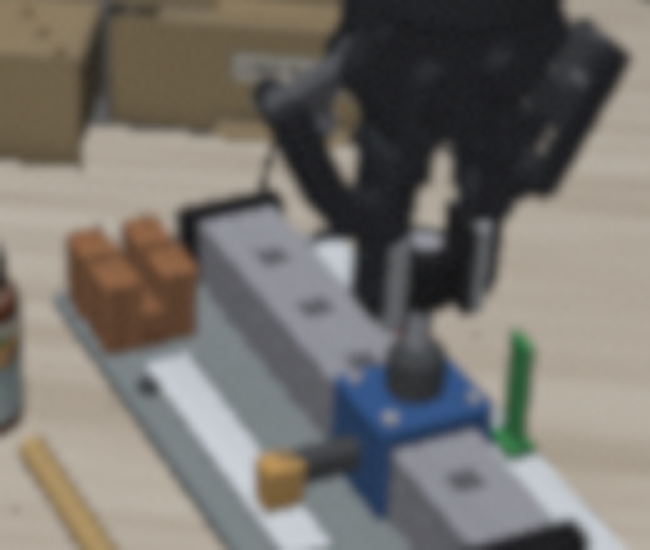

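View pics/top15c.png

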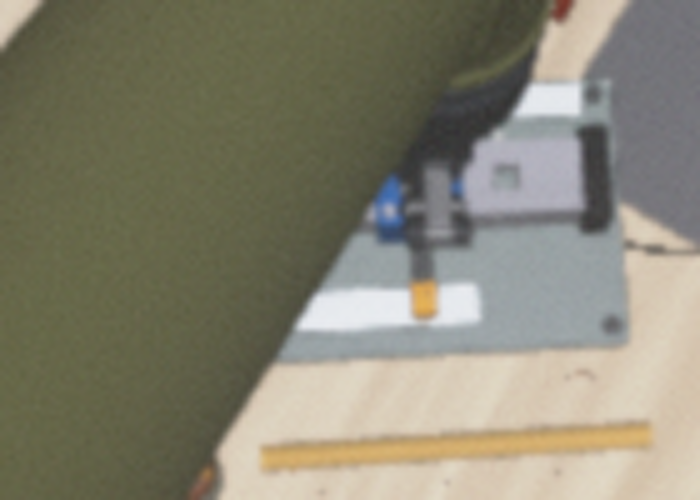

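The sleeve has moved level with the green flag. The brass stop shifted from 336 to 424 px in the top crop, 88 px or about 40 mm. The holes at +40 and 0 now show to its left in the side view. Lowering the pin.

```bash
python3 -m pendant '[{"x":0,"y":0,"z":0.004,"roll":0},{"x":0,"y":0,"z":0.004,"roll":0},{"x":0,"y":0,"z":0.003,"roll":0}]'; python3 -c "
from h import *
delta([.4762,-.3951,.070])"
```

```text
t: 18.6
ee_pos: [0.4763, -0.3954, 0.0765]
ee_rot: [-2.178, -2.237, -0.004]
wrist_force: [2.3, 2.3, -6.3]
grip_width: 0.0236
t 18.6 pos [ 0.4763 -0.3954  0.0765] tool delta [ 0.0002 -0.0001  0.0065] roll 0.0023 tilt [-0.0121  0.0153] F [ 2.3  2.3 -6.3] j7 0.527 w 0.0236
```

```bash
python3 -m pendant '[{"x":0,"y":0,"z":0.003,"roll":0},{"x":0,"y":0,"z":0.003,"roll":0},{"x":0,"y":0,"z":0.002,"roll":0}]'; python3 -c "
from h import *
delta([.4762,-.3951,.070])"
```

```text
t: 18.98
ee_pos: [0.4765, -0.3959, 0.0699]
ee_rot: [-2.179, -2.238, -0.002]
wrist_force: [-1.2, 2.0, 3.6]
grip_width: 0.0236
t 18.98 pos [ 0.4765 -0.3959  0.0699] tool delta [ 0.0008 -0.0003 -0.0001] roll 0.0022 tilt [-0.0117  0.0135] F [-1.2  2.   3.6] j7 0.523 w 0.0236
```

```bash
python3 -m pendant '[{"x":0.0005,"y":0,"z":0.002,"roll":0},{"x":0,"y":0,"z":0.002,"roll":0}]'; python3 - <<'E'
from h import *
delta([.4762,-.3951,.070])
a=viewer.read_camera("side"); cv2.imwrite("pics/side16c.png",cv2.resize(a[130:240,210:340],None,fx=5,fy=5,interpolation=cv2.INTER_CUBIC))
a=viewer.read_camera("top"); cv2.imwrite("pics/top16c.png",cv2.resize(a[145:245,175:315],None,fx=5,fy=5,interpolation=cv2.INTER_CUBIC))
delta([.4762,-.3951,.070])
E
```

```text
t: 19.23
ee_pos: [0.4766, -0.3977, 0.0699]
ee_rot: [-2.183, -2.239, 0.002]
wrist_force: [-2.5, 4.1, 8.0]
grip_width: 0.024
t 19.23 pos [ 0.4766 -0.3977  0.0699] tool delta [ 0.0026 -0.0003 -0.0001] roll 0.001 tilt [-0.0111  0.0091] F [-2.5  4.1  8. ] j7 0.521 w 0.024
t 19.32 pos [ 0.4766 -0.3976  0.0699] tool delta [ 0.0026 -0.0003 -0.0001] roll 0.0012 tilt [-0.0111  0.0091] F [-2.4  2.7  6.6] j7 0.521 w 0.0237
```

View pics/side16c.png

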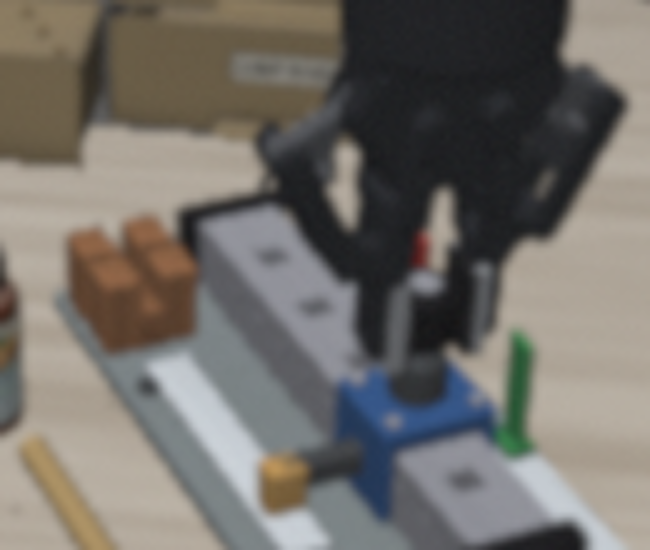

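View pics/top16c.png

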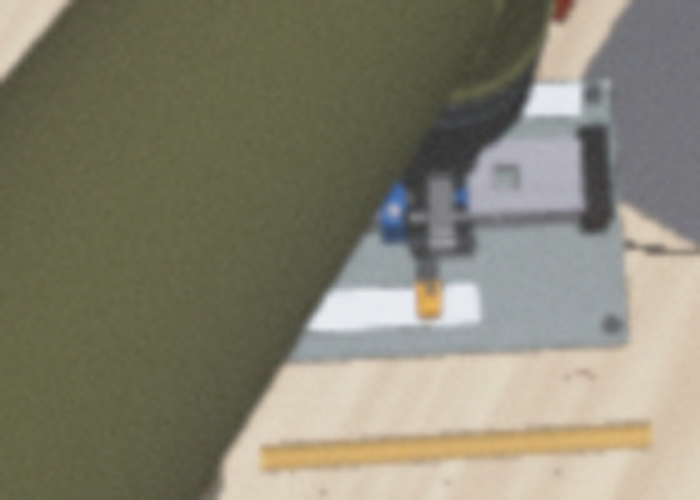

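The pin is home: the distance from knob top to collar foot is 115 px, against 116 at the start and 158 when lifted. The downward push drifted the sleeve to the −y end of its play (Fy 4 N), so I'm easing it back toward the middle.

```bash
python3 -m pendant '[{"x":0.002,"y":0,"z":0.0005,"roll":0},{"x":0.001,"y":0,"z":0.0005,"roll":0}]'; python3 -c "
from h import *
delta([.4762,-.3951,.070])"
```

```text
t: 19.58
ee_pos: [0.4765, -0.3974, 0.07]
ee_rot: [-2.187, -2.241, 0.005]
wrist_force: [1.0, -0.9, -1.0]
grip_width: 0.0236
t 19.57 pos [ 0.4765 -0.3974  0.07  ] tool delta [ 0.0023 -0.0002  0.    ] roll -0.0003 tilt [-0.0095  0.0044] F [ 1.  -0.9 -1. ] j7 0.517 w 0.0236
```

```bash
python3 -m pendant '[{"x":0.003,"y":0,"z":0.001,"roll":0},{"x":0.002,"y":0,"z":0.001,"roll":0}]'; python3 -c "
from h import *
delta([.4762,-.3951,.070])"
```

```text
t: 19.82
ee_pos: [0.4765, -0.3952, 0.0699]
ee_rot: [-2.192, -2.243, 0.009]
wrist_force: [-0.6, -2.6, 4.8]
grip_width: 0.0242
t 19.82 pos [ 0.4765 -0.3952  0.0699] tool delta [ 0.0001 -0.0003 -0.0001] roll -0.0016 tilt [-0.008  -0.0005] F [-0.6 -2.6  4.8] j7 0.51 w 0.0242
```

```bash
python3 -m pendant '[{"x":0,"y":0,"z":0.001,"roll":0},{"x":0.0003,"y":0,"z":0.001,"roll":0}]'; python3 - <<'E'
from h import *
delta([.4762,-.3951,.070])
a=viewer.read_camera("side"); cv2.imwrite("pics/side17c.png",cv2.resize(a[130:240,190:340],None,fx=5,fy=5,interpolation=cv2.INTER_CUBIC))
a=viewer.read_camera("top"); cv2.imwrite("pics/top17c.png",cv2.resize(a[145:245,175:315],None,fx=5,fy=5,interpolation=cv2.INTER_CUBIC))
for _ in range(4): viewer.read_camera("side")
delta([.4762,-.3951,.070])
E
```

```text
t: 20.08
ee_pos: [0.4765, -0.3952, 0.0699]
ee_rot: [-2.193, -2.243, 0.011]
wrist_force: [-1.3, 0.4, 6.6]
grip_width: 0.0239
t 20.07 pos [ 0.4765 -0.3952  0.0699] tool delta [ 0.0001 -0.0003 -0.0001] roll -0.0017 tilt [-0.0081 -0.0018] F [-1.3  0.4  6.6] j7 0.509 w 0.0239
t 20.38 pos [ 0.4765 -0.3952  0.0699] tool delta [ 0.0001 -0.0003 -0.0001] roll -0.0017 tilt [-0.0081 -0.0018] F [-0.9 -1.7  6.3] j7 0.509 w 0.0238
```

View pics/side17c.png

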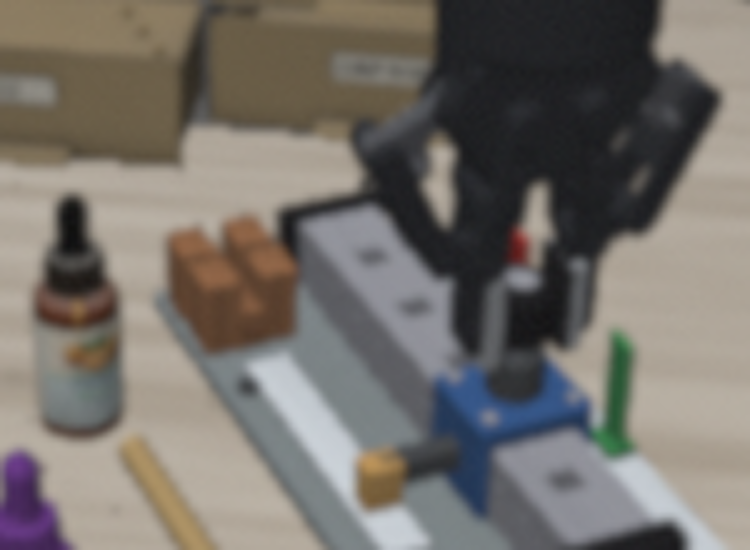

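View pics/top17c.png

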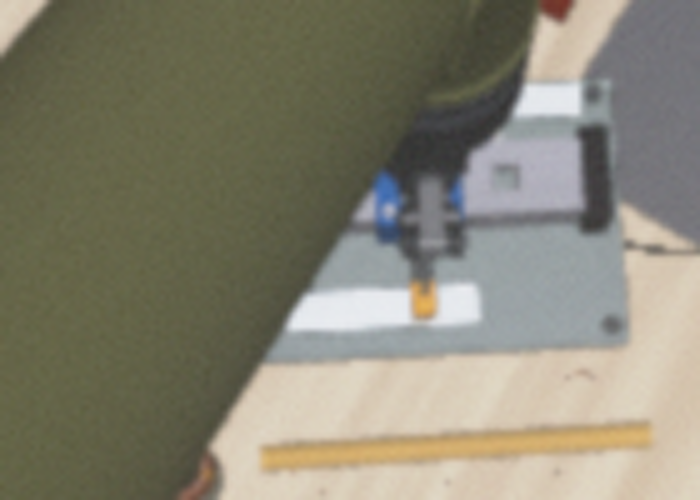

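The pose is steady over 0.3 s with TCP z at 0.0699 and about 6 N pressing down. The brass stop is back at 424 px in the top crop. The bottle stands upright at (78,430) in the side crop, and the tube is where it was. Handing in.

```bash
python3 -c "
from cell import job
print(job.sign_off())"
```

```text
the job is handed in; nothing more can be done
None
```

The length stop is set one hole over on the green flag's side, and I handed the job in at about 20.4 s. The gripper is still holding the knob and the pin is down.

- **Bottle:** I lifted the brown dropper bottle off the rail and stood it upright on the near-side bench, about 128 mm from the rail and 73 mm toward the jig's +y. It was still standing clear of the jig in the last picture.
- **Stop:** I pulled the knob up until the spring force (about 7.6 N) showed the pin clear, slid the sleeve 40 mm and lowered the pin.
- **Last checks:**
  - Gripper tip height is 69.9 mm, against 70.0 mm when I gripped the knob with the pin home.
  - The arm presses down with about 6 N, steady over 0.3 s.
  - The knob stands as far above the sleeve as at the start.
  - The brass stop moved 88 px, about 40 mm.
  - The brass tube reads at the same pixels as before.

**Deviations along the way:**
- The wrist force showed no clear contact when the bottle touched the bench. I confirmed it from the gripper tip height and a side-view reading with a known 4 mm bias.
- Pressing the pin home first pushed the sleeve about 2.6 mm toward −y, to the end of its play. I moved it back to the middle.
- While lifted, the knob was pulled against its upper stop with about 15 N.

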